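# Slide a flush shim out of its pocket and lay it in the checking fixture

### The arm

A 6-joint arm with a two-finger parallel gripper is mounted at the origin on a cart in front of the work surface, level with it; the furniture and walls round the work are solid. World frame = base frame: x ahead of the robot, y to its left, z up, the work surface at z = 0. Lengths are in mm, angles in rad, forces in N, time in s.
With the tool pointing down it reaches from about 350 to 775 mm from the base axis. Payload 7.3 kg.
Tool frame: the origin (TCP) lies between the finger pads; the fingertips stand 25 mm ahead of it and the grasp point (between the pads) lies 6 mm ahead of it; z points along the fingers, y is the line along which they close (so a half turn about z gives the same grasp; the last joint's range is limited). The gripper opens to 92 mm and grips with 3 to 60 N. Pads are 19 mm wide; open, the fingers measure 130 mm over their backs; the gripper's body (75 mm by 190 mm) begins 47 mm behind the grasp point.
Start: joints at [-1.336, 0.342, 1.524, -0, 1.275, -0.146], TCP at [195.146, -487.402, 251.741] pointing down, gripper open.
Joint ranges: [-2.53, 2.53], [-0.77, 2.02], [0.04, 2.7], [-1, 4.14], [0.28, 2.66], [-3.11, 3.11]. Speed limits (rad/s): [2.57, 2.57, 3.14, 3.14, 3.14, 3.14].

### API

Orientations are given as [roll, pitch, yaw] about the fixed x, y, z axes, in that order (R = Rz(yaw) Ry(pitch) Rx(roll)).
In Python, from plant import bot gives the robot as it stands.
- The arm moves only by the tool play_rows, never from a script. Its argument "commands" is a list of rows, each an object of numbers: "x", "y", "z": the shift along the tool's x, y, z in m; "twist": the turn about the tool's z in degrees. In form: [{"x": .., "y": .., "z": .., "twist": ..}, ...]. A call has exactly 8 rows; each row is the pose to reach, as a shift and turn from the pose commanded when the call began, along the tool's axes at that moment; what a row does not reach only later rows make up. A row lasts 1/10 s, in which the tool goes at most 50 mm and 8.59 degrees, less where a joint would pass 70% of its speed; a pose out of reach is approached as far as the arm can. A call with a gripper value outside its range is refused whole. "jaw" is the closure, from 0 (fully open) to 1 (shut), set as the call begins (left out, the last holds). The fingers move at their own pace and stop on an object; the grip force is fixed at half the most. Time passes only in rows, so rows that repeat a pose let the fingers close, or fill a call up. It gives the time, the measured TCP pose, the force, the opening and the grip force at its end, in the units of the state.
- bot.get_obs(): the state, without advancing time (a new reading comes with each control period).
- bot.capture(name): name is "side" or "top"; returns a dict with "pixels" (400x640x3 uint8, red, green, blue), "fx", "fy", "cx", "cy" (pixels), "k1" (the pictures are not rectified: a ray, as slopes to the right and down, at radius r is drawn at 1 + k1 r^2 times it, then the intrinsics apply), "eye" and "rotation" of the camera in the world. Camera axes: x right, y down, z forward; pixel columns grow to the right and rows downward; lengths in mm; the calibration is good to about 2 mm. A picture is of the moment at which its call begins. There is no depth.
- bot.close_job(): hands the job in; it is judged then, once.
The state is a dict: "time": time; "joint_positions": joint angles; "dq": joint speeds; "tau": joint torques, N m; "tool_pos": TCP position; "tcp_rot": TCP orientation; "contact_force": force on the tool from outside, world axes, zero at the start; "moment": the same for the moment, N m; "grip_width": finger opening in mm; "finger_force": force on a finger pad.
Only numpy, scipy, OpenCV 4.12 (cv2) and the standard library are available. Lean on these libraries where they do the work, as an engineer would, in place of code of your own. Each camera call takes 0.05 s, during which the arm holds its last target. There are 200 camera calls.

### The job

The flat, green-faced steel shim lies sunk between the rails of the blue pocket block, where nothing can get hold of its sides: press on it lightly from above (just enough to drag it past the sprung plunger that brakes it, never 20 N or more) and slide it out of the open front until roughly a third of it overhangs while it still lies flat. Then grip the overhanging end by its two sides, lift the shim clear and lay it flat in the dark fixture between the two brass fences, with its far end up against the brass end stop, and let go. Do not drop it, press it hard into pocket or fixture, or disturb the flux jar, orange knob or grey strip standing about.

Things in the scene. Friction and masses are not known exactly. Their poses are not given: they have to be found in the camera images.
- shim: flat steel shim strip, 120 long (its x) x 40 wide (its y) x 4 mm thick, about 0.12 kg (varies), smooth steel with a green rubber facing (112 x 34, 1 mm of the 4) bonded on its upper face. Origin: centre of its underside; z up. It starts on the pocket's floor, its x along the pocket's x, its origin 3 to 4.5 mm in front (-x) of the pocket's origin and 1.5 mm right (-y) of its midline, against the right rail
- pocket: fixed blue block, channel on top between aluminium rails. Origin: centre of its underside; +x to the closed back, -x to the open front (toward the robot). 132 (x) x 64 (y) mm, foot 84 wide, 10 high. Channel: floor at z = 45 mm, 43 mm wide, rail tops at z = 50 (1 mm above the shim's top), back wall at x = 58 to 66, open front edge at x = -66. Shim overhang = -6 mm - x of its origin in this frame; it tips past 60
- pocket_front (a point): middle of the front edge of the channel's floor (x = -66, y = 0, z = 45 mm in the pocket's frame). The channel sits on rubber mounts and sinks about 1 mm per 15 N. A sprung brass plunger in the left rail, 30 mm in front of the middle, brakes the shim with some N of friction: presses under about 9 N only slip over it, 11 to 16 N with shut fingertips drag it
- fixture: fixed dark steel block with brass fences. Origin: centre of its underside; +x to the end stop, -x to the open front (toward the robot). 90 (x) x 70 (y) mm, foot 90 wide, 10 high. Bed at z = 45 mm, open front edge at x = -45, two fences 48 mm apart along its whole length, tops at z = 51; end stop face at x = +37, top at z = 59. Rigid. A shim home against the stop has its origin at x = -23, z = 45
- fixture_stop (a point): middle of the foot of the end stop's face (x = +37, y = 0, z = 45 mm in the fixture's frame)
- flux_jar: bystander: white jar with a green lid, 44 mm across, 38 mm tall, standing between the two blocks. Origin: centre of its underside
- printed_knob: bystander: orange star knob, 44 x 43 x 28 mm, to the right beyond the dark mat. Origin: centre of its underside
- strip_d: bystander: grey printed strip, 24 x 70 x 11 mm, lying behind the jar. Origin: centre of its underside
Mind the look-alikes: they are no part of the job. There is more than one size of the shim; the job needs the smaller. Leave any turquoise look-alike of the fixture alone.

How it is judged (in metres and radians):
On the way, in this order (a step that is already met when the one before it is completed fails the run):
1. the shim overhangs the pocket's open front by 30 to 56 mm and still lies flat on the pocket's floor (x of shim in the frame of pocket between -0.062 and -0.036 m and z of shim in the frame of pocket between 0.042 and 0.0475 m and angle between shim's own z axis and vertical below 0.04 rad), for 0.2 s.
2. the shim is held by the fingers, at least 20 mm above the pocket's floor (height (world z) of shim above 0.065 m and contact force between the fingers and shim above 1 N), for 0.2 s.
At the end, for the whole second after the job is handed in: the shim lies flat and at rest on the fixture's bed (within 2.5 mm in height, tilt under 0.04 rad) between the fences, its far end within 5 mm of the end stop, released (x of shim in the frame of fixture between -0.028 and -0.019 m and y of shim in the frame of fixture between -0.006 and 0.006 m and z of shim in the frame of fixture between 0.042 and 0.0475 m and angle between shim's own z axis and vertical below 0.04 rad and linear speed of shim below 0.01 m/s and angular speed of shim below 0.1 rad/s); the robot touches nothing.
It fails at once if the pocket's channel is pressed down by more than 1.4 mm, that is with more than about 20 N (z of pocket_front in the frame of pocket below 0.0436 m).
It fails at once if the shim, the arm or the fingers press on the fixture with more than 25 N (contact force between any of shim, the arm, the fingers and fixture above 25 N).
It fails at once if the shim drops to the bench (height (world z) of shim below 0.03 m).
It fails at once if the flux jar, orange knob or grey strip is moved by more than 20 mm (distance of any of flux_jar, printed_knob, strip_d from where it was at the start of the episode above 0.02 m).
It also fails if it takes over 61 s, if anything falls off the work surface, if the arm or the gripper's body presses on something with over 40 N, if the wrist force passes 120 N, or if a joint passes its speed limit or range.

## Working session

There is one attempt and no reset: what is moved stays moved. The work goes in short steps, Python scripts to look and compute and a tool call to move; the robot and the scene stay as the last step left them, time stands still between calls to the robot, and variables do not carry over. Pictures are saved under pics/ and viewed, at most 10 in all, crops included, and the job is handed in when it is done.

Besides the shell and the picture viewer there is one more tool, called after ">>>" by a JSON object that holds its "name" and its "arguments". play_rows: Moves the arm, as the interface text tells. Its arguments: {"type":"object","properties":{"commands":{"type":"array"},"jaw":{"type":"number"}},"required":["commands"]}

```bash
mkdir -p pics; cat > h.py <<'E'
import numpy as np,cv2
from plant import bot
def save(n,f):
    c=bot.capture(n); cv2.imwrite('pics/'+f+'.png',c['pixels'][:,:,::-1]); np.save('pics/'+f+'.npy',c,allow_pickle=True); return c
def load(f): return np.load('pics/'+f+'.npy',allow_pickle=True).item()
def ray(c,u,v):
    K=np.array([[c['fx'],0,c['cx']],[0,c['fy'],c['cy']],[0,0,1.]])
    p=cv2.undistortPoints(np.array([[[u,v]]],float),K,np.array([c['k1'],0,0,0.]))[0,0]
    return np.array(c['eye'],float),np.array(c['rotation'])@np.array([p[0],p[1],1])
def onz(c,u,v,z):
    e,d=ray(c,u,v); return e+d*(z-e[2])/d[2]
def proj(c,P):
    q=np.array(c['rotation']).T@(np.array(P,float)-c['eye']); x,y=q[:2]/q[2]; s=1+c['k1']*(x*x+y*y)
    return c['fx']*x*s+c['cx'],c['fy']*y*s+c['cy']
E
python3 - <<'E'
from h import *
for n in('top','side'):
    c=save(n,n+'0'); print(n,{k:v for k,v in c.items() if k!='pixels'})
print(bot.get_obs())
E
```

```text
top {'fx': 377.90577926813467, 'fy': 377.90577926813467, 'cx': 322.80209134435995, 'cy': 199.19130723334882, 'k1': -0.07624934356530119, 'eye': array([456.96305941, 115.49225455, 950.52097327]), 'rotation': array([-3.04642106, -0.00478686, -1.54736228])}
side {'fx': 507.65471893150954, 'fy': 507.65471893150954, 'cx': 322.1497962287119, 'cy': 204.15349486647173, 'k1': -0.15710437517661835, 'eye': array([ 567.5116997 , -824.5095599 ,  638.77459935]), 'rotation': array([-2.14301432,  0.01582252,  0.01860184])}
{'time': 0.1, 'joint_positions': array([-1.33600925e+00,  3.42624344e-01,  1.52491070e+00, -9.36993866e-06,
        1.27540233e+00, -1.46007348e-01]), 'dq': array([-0.00080321, -0.00168736, -0.00315605,  0.00129731,  0.00155151,
        0.00146252]), 'tau': array([ 1.45248472e-03, -4.32003951e+01, -2.44694513e+01,  7.19036884e-02,
        5.26618038e-02, -6.25449115e-05]), 'tool_pos': array([ 195.05838902, -487.06742737,  251.13310522]), 'tcp_rot': array([-3.14026095e+00, -1.86775838e-04,  3.80797035e-01]), 'contact_force': array([-0.30667816, -0.66861375,  0.05391015]), 'moment': array([ 0.03759528, -0.00398191, -0.02417988]), 'finger_force': 0.0, 'grip_width': 91.67194894112151}
```

View pics/top0.png

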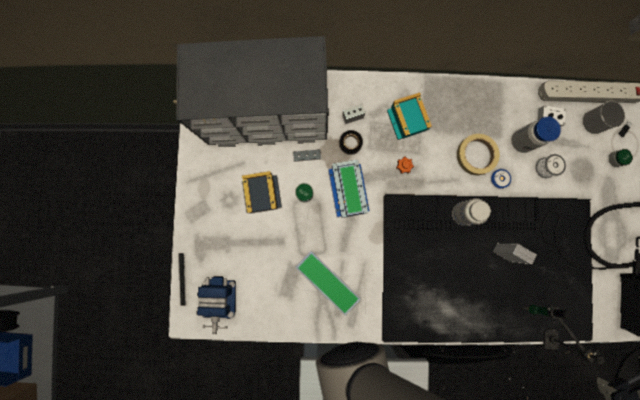

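View pics/side0.png

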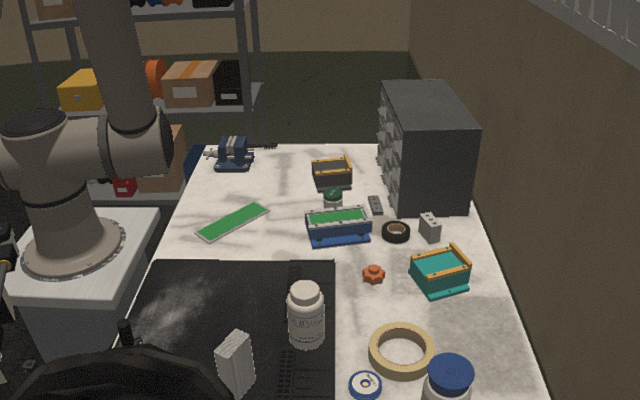

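The top view shows the pocket with the shim at (350,189), the fixture at (260,192), the jar at (305,192), the strip at (307,155) and the knob at (405,165). The larger look-alike shim is at (328,283) and the turquoise look-alike fixture at (409,117).

```bash
sed -i "s/np.array(c\['rotation'\])/Rot.from_euler('xyz',c['rotation']).as_matrix()/; s/^import.*/&\nfrom scipy.spatial.transform import Rotation as Rot/" h.py
cat >> h.py <<'E'
def mask(c,kind,box):
    h=cv2.cvtColor(c['pixels'],cv2.COLOR_RGB2HSV)
    lo,hi={'green':((50,120,50),(80,255,255)),'brass':((14,110,80),(30,255,255)),'blue':((100,120,40),(120,255,255))}[kind]
    m=cv2.inRange(h,lo,hi); k=np.zeros_like(m); k[box[1]:box[3],box[0]:box[2]]=255
    return m&k
def rect(c,m,z):
    P=np.array([onz(c,u,v,z)[:2] for v,u in np.argwhere(m)]); r=cv2.minAreaRect(P.astype(np.float32)); 
    return P.mean(0),r,len(P)
E
python3 - <<'E'
from h import *
t=load('top0');s=load('side0')
print(proj(t,onz(t,350,189,49)))
print('green top',rect(t,mask(t,'green',(325,155,375,220)),49))
print('green side',rect(s,mask(s,'green',(300,203,375,235)),49))
for z in(51,):
  print('brass top',rect(t,mask(t,'brass',(235,165,285,220)),z)); print('side',rect(s,mask(s,'brass',(305,150,360,190)),z))
print('jar',onz(t,305,192,38),'strip',onz(t,307,155,11),'knob',onz(t,405,165,28))
m=mask(t,'brass',(235,165,285,220))
a=cv2.resize(t['pixels'][140:225,230:375],None,fx=5.5,fy=5.5,interpolation=cv2.INTER_CUBIC)[:,:,::-1]
b=cv2.resize(s['pixels'][150:250,295:385],None,fx=4.67,fy=4.67)[:,:,::-1]
cv2.imwrite('pics/crop.png',a)
cv2.imwrite('pics/crops.png',b)
E
```

```text
(np.float64(350.0), np.float64(189.0))
green top (array([569.00058231,  47.04027359]), ((569.207763671875, 47.35753631591797), (107.8586196899414, 30.93013572692871), 11.39860725402832), 565)
green side (array([571.6645306 ,  45.70690072]), ((570.4963989257812, 45.457786560058594), (107.5517578125, 28.454940795898438), 11.035752296447754), 388)
brass top (array([563.86876972, 268.0280241 ]), ((557.8197021484375, 267.24481201171875), (90.9563217163086, 71.29521942138672), 10.499868392944336), 462)
side (array([566.4676589 , 258.88371907]), ((560.6607055664062, 264.0537109375), (92.39897918701172, 89.07998657226562), 11.719375610351562), 297)
jar [560.66798338 156.82550004  38.        ] strip [657.97638704 155.66651264  11.        ] knob [635.38618196 -89.22444422  28.        ]
```

View pics/crop.png

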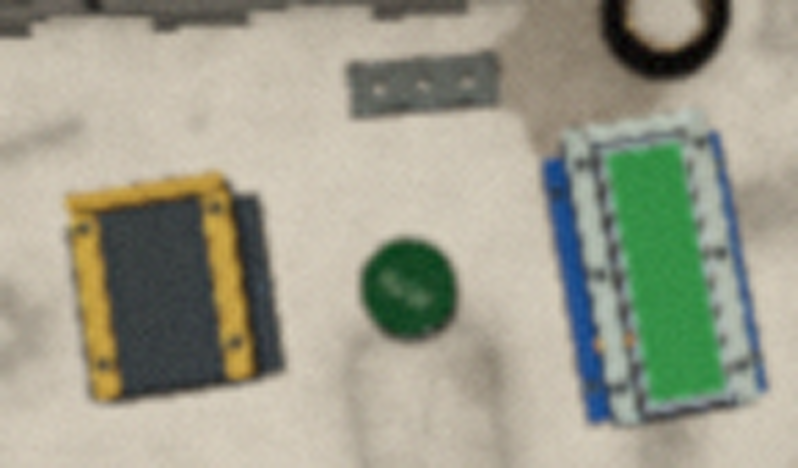

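View pics/crops.png

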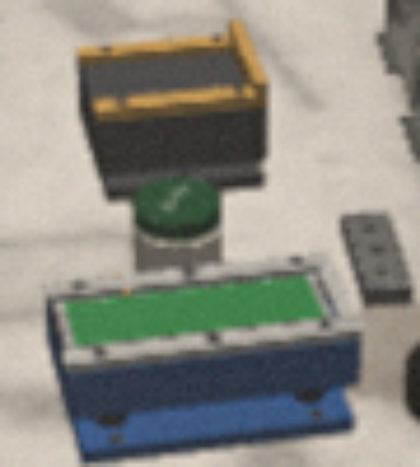

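The top crop shows the fixture's brass fences, with their front ends at (93,402) and (257,380), and the end stop at the top. The pocket's open front is at the bottom, and the plunger is at (600,345). The side crop agrees, with the fence front corners at (80,50) and (97,115).

```bash
python3 - <<'E'
from h import *
t=load('top0');s=load('side0')
T=lambda x,y,z:onz(t,x/5.5+230-.5,y/5.5+140-.5,z)[:2].round(1)
S=lambda x,y,z:onz(s,x/4.67+295-.5,y/4.67+150-.5,z)[:2].round(1)
print('top fenceL front',T(93,402,51),'fenceR front',T(257,380,51),'innerL',T(122,400,51),'innerR',T(228,382,51),'stop inner',T(100,210,59),T(205,193,59),'outer',T(66,195,59),T(220,172,59))
print('side far front',S(80,50,51),'near front',S(97,115,51),'stop top outer',S(237,20,59),S(267,85,59))
# brass points split: side-line fits in the yaw frame
m=mask(t,'brass',(235,165,285,220))
P=np.array([onz(t,u,v,51)[:2] for v,u in np.argwhere(m)])
for deg in (10,10.5,11,11.5):
  a=np.radians(deg); Q=P@np.array([[np.cos(a),-np.sin(a)],[np.sin(a),np.cos(a)]])
  f=Q[Q[:,0]<Q[:,0].min()+70]; y0=(f[:,1].max()+f[:,1].min())/2
  L=f[f[:,1]>y0];R=f[f[:,1]<y0]
  print(deg,'slopes',np.polyfit(L[:,0],L[:,1],1)[0],np.polyfit(R[:,0],R[:,1],1)[0],'means',L[:,1].mean(),R[:,1].mean(),'xmin',Q[:,0].min())
print('pocket rails front',T(615,425,50),T(765,393,50),'back',T(562,130,50),T(708,110,50))
E
```

```text
top fenceL front [506.4 294.9] fenceR front [517.7 223.8] innerL [507.6 282.2] innerR [516.5 236.4] stop inner [589.5 293.8] [597.9 248.4] outer [595.7 308.9] [607.3 242.2]
side far front [511.4 288.9] near front [522.6 218.6] stop top outer [594.9 307.1] [608.7 234.7]
10 slopes 0.011376560549328183 0.008499218423479738 means 195.7170534395882 137.06590708040326 xmin 550.0327049369384
10.5 slopes 0.0029210827212970596 0.0029937676250734054 means 190.60312292795288 131.98386303486424 xmin 551.7022169645904
11 slopes -0.008755281855432047 -0.005438222238381808 means 185.4391109282281 126.85434712090272 xmin 552.8017457960781
11.5 slopes -0.01912542263496108 -0.013870956522593708 means 180.28091554064827 121.71517075727131 xmin 553.8591766343643
pocket rails front [502.   68.1] [517.4   3.1] back [631.1  93.8] [641.6  29.7]
```

```bash
cat >> h.py <<'E'
def go(p,yawdeg=None):
    o=bot.get_obs(); R=Rot.from_euler('xyz',o['tcp_rot']).as_matrix(); y=np.degrees(o['tcp_rot'][2])
    print('now',o['tool_pos'].round(2),'yaw',round(y,2),'F',o['contact_force'].round(2),'t',o['time'])
    print('shift m',(R.T@(np.array(p)-o['tool_pos'])/1000).round(4),'twist',None if yawdeg is None else round(y-yawdeg,2))
E
python3 -c "
from h import *
go([594,51,130],101.2)"
```

```text
now [ 195.06 -487.07  251.13] yaw 21.82 F [-0.31 -0.67  0.05] t 0.1
shift m [ 0.5703 -0.3511  0.1217] twist -79.38
```

>>> {"name": "play_rows", "arguments": {"commands": [{"x": 0.04, "y": -0.025, "z": 0, "twist": -8}, {"x": 0.08, "y": -0.05, "z": 0, "twist": -16}, {"x": 0.12, "y": -0.075, "z": 0, "twist": -24}, {"x": 0.16, "y": -0.1, "z": 0, "twist": -32}, {"x": 0.2, "y": -0.124, "z": 0, "twist": -40}, {"x": 0.24, "y": -0.148, "z": 0, "twist": -48}, {"x": 0.28, "y": -0.173, "z": 0, "twist": -56}, {"x": 0.32, "y": -0.198, "z": 0, "twist": -64}], "jaw": 1}}

```text
time: 0.9
tool_pos: [419.3, -182.8, 251.6]
tcp_rot: [-3.141, -0.0, 1.503]
contact_force: [0.3, -0.9, 1.1]
grip_width: 32.8
finger_force: 0.0
```

```bash
python3 -c "
from h import *
go([594,51,130],101.2)"
```

```text
now [ 419.3  -182.84  251.58] yaw 86.14 F [ 0.32 -0.87  1.11] t 0.9
shift m [0.2451 0.1586 0.1216] twist -15.06
```

>>> {"name": "play_rows", "arguments": {"commands": [{"x": 0.036, "y": 0.023, "z": 0, "twist": -2}, {"x": 0.072, "y": 0.046, "z": 0, "twist": -5}, {"x": 0.108, "y": 0.07, "z": 0, "twist": -8}, {"x": 0.144, "y": 0.093, "z": 0.02, "twist": -11}, {"x": 0.18, "y": 0.116, "z": 0.04, "twist": -14}, {"x": 0.215, "y": 0.14, "z": 0.06, "twist": -15}, {"x": 0.245, "y": 0.159, "z": 0.09, "twist": -15}, {"x": 0.245, "y": 0.159, "z": 0.12, "twist": -15}]}}

```text
time: 1.7
tool_pos: [596.9, 51.8, 130.1]
tcp_rot: [3.14, -0.001, 1.763]
contact_force: [0.8, -0.2, -0.5]
grip_width: 0.5
finger_force: 0.0
```

```bash
python3 -c "
from h import *
go([594,51,90],101.2)
s=save('side','s1'); cv2.imwrite('pics/s1c.png',cv2.resize(s['pixels'][150:260,270:420],None,fx=5,fy=5)[:,:,::-1])
save('top','t1')"
```

```text
now [596.9   51.77 130.11] yaw 101.03 F [ 0.84 -0.22 -0.54] t 1.7
shift m [-0.0002 -0.0031  0.0401] twist -0.17
```

View pics/s1c.png

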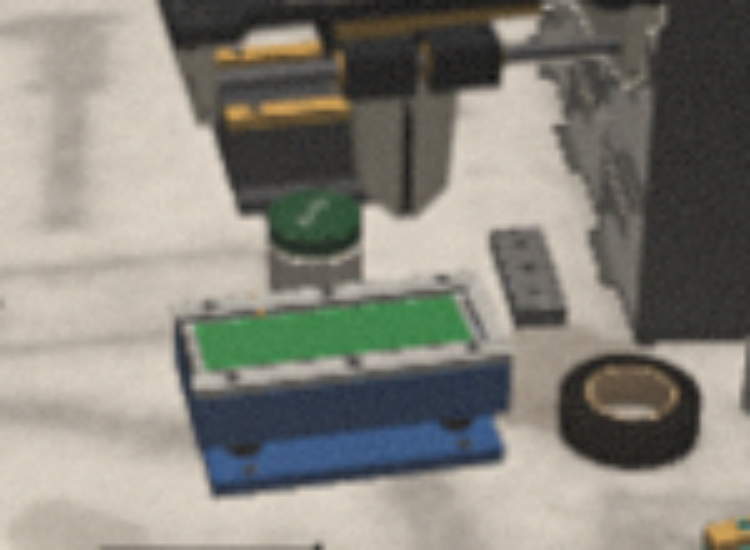

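The fingers are shut, with the tips at crop (405,212), above the pocket and clear of everything.

>>> {"name": "play_rows", "arguments": {"commands": [{"x": 0, "y": -0.002, "z": 0.01, "twist": 0}, {"x": 0, "y": -0.002, "z": 0.02, "twist": 0}, {"x": 0, "y": -0.002, "z": 0.03, "twist": 0}, {"x": 0, "y": -0.002, "z": 0.04, "twist": 0}, {"x": 0, "y": -0.002, "z": 0.047, "twist": 0}, {"x": 0, "y": -0.002, "z": 0.051, "twist": 0}, {"x": 0, "y": -0.002, "z": 0.051, "twist": 0}, {"x": 0, "y": -0.002, "z": 0.051, "twist": 0}]}}

```text
time: 2.6
tool_pos: [593.3, 47.7, 80.9]
tcp_rot: [3.141, 0.0, 1.76]
contact_force: [0.0, 0.1, -0.4]
grip_width: 0.3
finger_force: 0.0
```

```bash
python3 -c "
from h import *
go([594,51,74],101.2)
print(onz(load('s1'),351,192.4,105))
s=save('side','s2'); cv2.imwrite('pics/s2c.png',cv2.resize(s['pixels'][150:260,270:420],None,fx=5,fy=5)[:,:,::-1])"
```

```text
now [593.34  47.7   80.93] yaw 100.82 F [ 0.02  0.13 -0.36] t 2.6
shift m [0.0031 0.0013 0.0069] twist -0.38
[600.91303105  47.3262622  105.        ]
```

View pics/s2c.png

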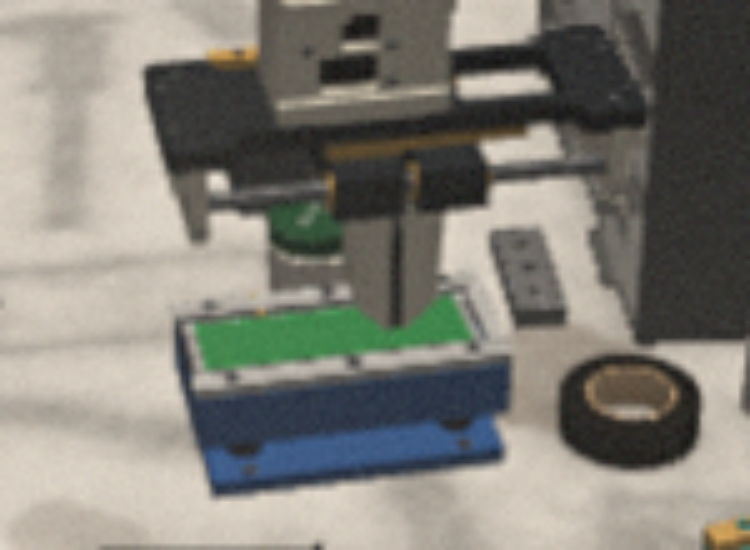

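The tapered shut tips stand just above the green face, between the rails.

>>> {"name": "play_rows", "arguments": {"commands": [{"x": 0.001, "y": 0, "z": 0.002, "twist": 0}, {"x": 0.002, "y": 0, "z": 0.004, "twist": 0}, {"x": 0.002, "y": 0, "z": 0.005, "twist": 0}, {"x": 0.002, "y": 0, "z": 0.0055, "twist": 0}, {"x": 0.002, "y": 0, "z": 0.006, "twist": 0}, {"x": 0.002, "y": 0, "z": 0.0062, "twist": 0}, {"x": 0.002, "y": 0, "z": 0.0062, "twist": 0}, {"x": 0.002, "y": 0, "z": 0.0062, "twist": 0}]}}

```text
time: 3.45
tool_pos: [592.8, 49.6, 74.5]
tcp_rot: [3.141, 0.0, 1.76]
contact_force: [0.4, 0.7, 0.1]
grip_width: 0.4
finger_force: 0.0
```

>>> {"name": "play_rows", "arguments": {"commands": [{"x": 0, "y": 0, "z": 0.0002, "twist": 0}, {"x": 0, "y": 0, "z": 0.0004, "twist": 0}, {"x": 0, "y": 0, "z": 0.0006, "twist": 0}, {"x": 0, "y": 0, "z": 0.0008, "twist": 0}, {"x": 0, "y": 0, "z": 0.0008, "twist": 0}, {"x": 0, "y": 0, "z": 0.0008, "twist": 0}, {"x": 0, "y": 0, "z": 0.0008, "twist": 0}, {"x": 0, "y": 0, "z": 0.0008, "twist": 0}]}}

```text
time: 4.25
tool_pos: [592.8, 49.7, 73.9]
tcp_rot: [3.141, 0.0, 1.76]
contact_force: [-2.0, -0.1, 4.0]
grip_width: 0.2
finger_force: 2.3
```

>>> {"name": "play_rows", "arguments": {"commands": [{"x": 0, "y": 0, "z": 0.0001, "twist": 0}, {"x": 0, "y": 0, "z": 0.0002, "twist": 0}, {"x": 0, "y": 0, "z": 0.0003, "twist": 0}, {"x": 0, "y": 0, "z": 0.0004, "twist": 0}, {"x": 0, "y": 0, "z": 0.0005, "twist": 0}, {"x": 0, "y": 0, "z": 0.0005, "twist": 0}, {"x": 0, "y": 0, "z": 0.0005, "twist": 0}, {"x": 0, "y": 0, "z": 0.0005, "twist": 0}]}}

```text
time: 5.05
tool_pos: [592.8, 49.7, 73.7]
tcp_rot: [3.141, 0.0, 1.76]
contact_force: [-2.0, 0.2, 7.4]
grip_width: 0.3
finger_force: 3.7
```

>>> {"name": "play_rows", "arguments": {"commands": [{"x": 0, "y": 0, "z": 0.0001, "twist": 0}, {"x": 0, "y": 0, "z": 0.0002, "twist": 0}, {"x": 0, "y": 0, "z": 0.0003, "twist": 0}, {"x": 0, "y": 0, "z": 0.0005, "twist": 0}, {"x": 0, "y": 0, "z": 0.0006, "twist": 0}, {"x": 0, "y": 0, "z": 0.0008, "twist": 0}, {"x": 0, "y": 0, "z": 0.0008, "twist": 0}, {"x": 0, "y": 0, "z": 0.0008, "twist": 0}]}}

```text
time: 5.85
tool_pos: [592.8, 49.6, 73.4]
tcp_rot: [3.141, 0.0, 1.76]
contact_force: [-3.4, -0.5, 12.0]
grip_width: 0.5
finger_force: 5.5
```

>>> {"name": "play_rows", "arguments": {"commands": [{"x": 0, "y": -0.001, "z": 0.0001, "twist": 0}, {"x": 0, "y": -0.003, "z": 0.0001, "twist": 0}, {"x": 0, "y": -0.005, "z": 0.0001, "twist": 0}, {"x": 0, "y": -0.007, "z": 0.0001, "twist": 0}, {"x": 0, "y": -0.009, "z": 0.0001, "twist": 0}, {"x": 0, "y": -0.011, "z": 0.0001, "twist": 0}, {"x": 0, "y": -0.012, "z": 0.0001, "twist": 0}, {"x": 0, "y": -0.012, "z": 0.0001, "twist": 0}]}}

```text
time: 6.65
tool_pos: [583.3, 47.7, 73.7]
tcp_rot: [3.135, 0.001, 1.759]
contact_force: [2.7, 0.9, 6.6]
grip_width: 0.7
finger_force: 3.5
```

```bash
python3 -c "
from h import *
print(bot.get_obs()['contact_force'])
s=save('side','s3'); 
for f in('s2','s3'):
  c=load(f);P=np.array([onz(c,u,v,49)[:2] for v,u in np.argwhere(mask(c,'green',(290,195,385,245)))]);q=P@[.981,.194];print(f,np.percentile(q,[0.3,1,3]))
"
```

```text
[2.71512857 0.92948281 6.56999525]
s2 [514.72150282 515.42389158 517.4259701 ]
s3 [505.67015901 506.10020724 507.75844019]
```

It drags with little slip, but the press has eased to 6.6 N, so I'll add some.

>>> {"name": "play_rows", "arguments": {"commands": [{"x": 0, "y": 0, "z": 0.0003, "twist": 0}, {"x": 0, "y": 0, "z": 0.0006, "twist": 0}, {"x": 0, "y": -0.001, "z": 0.0008, "twist": 0}, {"x": 0, "y": -0.003, "z": 0.0008, "twist": 0}, {"x": 0, "y": -0.005, "z": 0.0008, "twist": 0}, {"x": 0, "y": -0.007, "z": 0.0008, "twist": 0}, {"x": 0, "y": -0.009, "z": 0.0008, "twist": 0}, {"x": 0, "y": -0.011, "z": 0.0008, "twist": 0}]}}

```text
time: 7.5
tool_pos: [573.6, 45.7, 73.6]
tcp_rot: [3.132, 0.001, 1.759]
contact_force: [5.2, 2.7, 9.3]
grip_width: 0.3
finger_force: 4.5
```

>>> {"name": "play_rows", "arguments": {"commands": [{"x": 0, "y": -0.001, "z": 0.0003, "twist": 0}, {"x": 0, "y": -0.003, "z": 0.0004, "twist": 0}, {"x": 0, "y": -0.005, "z": 0.0004, "twist": 0}, {"x": 0, "y": -0.007, "z": 0.0004, "twist": 0}, {"x": 0, "y": -0.009, "z": 0.0004, "twist": 0}, {"x": 0, "y": -0.011, "z": 0.0004, "twist": 0}, {"x": 0, "y": -0.012, "z": 0.0004, "twist": 0}, {"x": 0, "y": -0.012, "z": 0.0004, "twist": 0}]}}

```text
time: 8.3
tool_pos: [561.9, 43.4, 73.4]
tcp_rot: [3.132, 0.002, 1.759]
contact_force: [4.2, 2.0, 11.7]
grip_width: 0.4
finger_force: 5.6
```

```bash
python3 -c "
from h import *
s=save('side','s4'); 
for f in('s2','s3','s4'):
  c=load(f);P=np.array([onz(c,u,v,49)[:2] for v,u in np.argwhere(mask(c,'green',(270,195,385,245)))]);q=P@[.981,.194];print(f,np.percentile(q,[0.3,1,3]))
"
```

```text
s2 [514.72150282 515.42389158 517.4259701 ]
s3 [505.67015901 506.10020724 507.75844019]
s4 [483.48232181 484.0072436  485.90873581]
```

>>> {"name": "play_rows", "arguments": {"commands": [{"x": 0, "y": -0.002, "z": 0.0001, "twist": 0}, {"x": 0, "y": -0.004, "z": 0.0001, "twist": 0}, {"x": 0, "y": -0.006, "z": 0.0001, "twist": 0}, {"x": 0, "y": -0.008, "z": 0.0001, "twist": 0}, {"x": 0, "y": -0.01, "z": 0.0001, "twist": 0}, {"x": 0, "y": -0.012, "z": 0.0001, "twist": 0}, {"x": 0, "y": -0.013, "z": 0.0001, "twist": 0}, {"x": 0, "y": -0.013, "z": 0.0001, "twist": 0}]}}

```text
time: 9.15
tool_pos: [549.3, 40.8, 73.3]
tcp_rot: [3.132, 0.002, 1.759]
contact_force: [3.8, 1.2, 11.3]
grip_width: 0.4
finger_force: 5.9
```

```bash
python3 -c "
from h import *
s=save('side','s5'); 
for f in('s2','s5'):
  c=load(f);P=np.array([onz(c,u,v,49)[:2] for v,u in np.argwhere(mask(c,'green',(250,195,385,250)))]);q=P@[.981,.194];print(f,np.percentile(q,[0.3,1,3]))
go([540,40,120],11.2)
"
```

```text
s2 [393.05241492 394.17890767 395.80491172]
s5 [393.03481803 393.67596446 396.07549051]
now [549.26  40.82  73.33] yaw 100.8 F [ 3.82  2.25 11.71] t 9.2
shift m [ 0.0008 -0.0088 -0.0468] twist 89.6
```

>>> {"name": "play_rows", "arguments": {"commands": [{"x": 0, "y": 0.001, "z": -0.0005, "twist": 0}, {"x": 0, "y": 0.001, "z": -0.002, "twist": 0}, {"x": 0, "y": 0.001, "z": -0.006, "twist": 0}, {"x": 0, "y": 0.001, "z": -0.02, "twist": 0}, {"x": 0, "y": 0.001, "z": -0.06, "twist": 0}, {"x": 0, "y": -0.04, "z": -0.08, "twist": 8}, {"x": 0, "y": -0.08, "z": -0.08, "twist": 16}, {"x": 0, "y": -0.12, "z": -0.08, "twist": 24}]}}

```text
time: 10.0
tool_pos: [426.1, 18.1, 151.1]
tcp_rot: [3.141, 0.0, 1.335]
contact_force: [0.1, -0.5, 0.3]
grip_width: 0.1
finger_force: 0.0
```

>>> {"name": "play_rows", "arguments": {"commands": [{"x": 0, "y": 0, "z": 0, "twist": 8}, {"x": 0, "y": 0, "z": 0, "twist": 16}, {"x": 0, "y": 0, "z": 0, "twist": 24}, {"x": 0, "y": 0, "z": 0, "twist": 32}, {"x": 0, "y": 0, "z": 0, "twist": 40}, {"x": 0, "y": 0, "z": 0, "twist": 48}, {"x": 0, "y": 0, "z": 0, "twist": 56}, {"x": 0, "y": 0, "z": 0, "twist": 64}], "jaw": 0}}

```text
time: 10.8
tool_pos: [427.2, 18.2, 150.6]
tcp_rot: [-3.141, 0.001, 0.218]
contact_force: [-0.1, -0.5, -0.4]
grip_width: 59.7
finger_force: 0.0
```

```bash
python3 - <<'E'
from h import *
s=save('side','s6'); t=save('top','t6')
print('top',rect(t,mask(t,'green',(325,155,375,232)),49))
print('side',rect(s,mask(s,'green',(275,195,375,245)),49))
go([478,28,120],11.2)
cv2.imwrite('pics/s6c.png',np.hstack([cv2.resize(s['pixels'][150:270,240:400],None,fx=2.5,fy=2.5),cv2.resize(t['pixels'][140:260,240:400],None,fx=2.5,fy=2.5)])[:,:,::-1])
E
```

```text
top (array([536.98611764,  40.73609649]), ((533.5637817382812, 39.930824279785156), (93.30413818359375, 30.63282585144043), 12.114022254943848), 451)
side (array([527.76307854,  36.77687456]), ((527.493896484375, 37.15047836303711), (107.68153381347656, 29.05463218688965), 11.242203712463379), 404)
now [427.24  18.21 150.64] yaw 12.75 F [-0.04 -0.98  0.61] t 10.9
shift m [0.0517 0.0017 0.0306] twist 1.55
```

View pics/s6c.png

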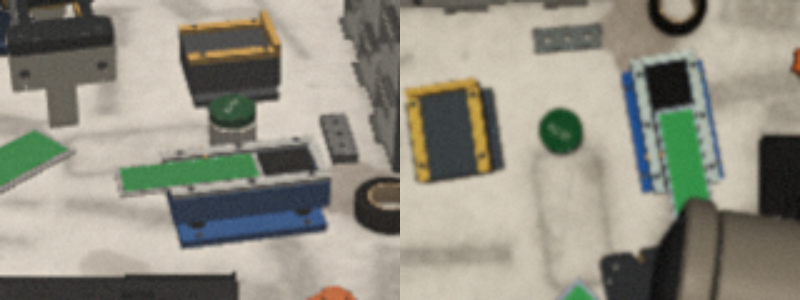

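The side view shows the shim flat with its front end overhanging the pocket by about 42 mm, and a dark gap at the back.

```bash
python3 -c "
from h import *
go([483.6,29.5,53],11.2)"
```

```text
now [427.24  18.21 150.64] yaw 12.75 F [-0.04 -0.98  0.61] t 10.9
shift m [0.0576 0.0015 0.0976] twist 1.55
```

>>> {"name": "play_rows", "arguments": {"commands": [{"x": 0.03, "y": 0.0015, "z": 0, "twist": 1}, {"x": 0.057, "y": 0.0015, "z": 0.01, "twist": 1.5}, {"x": 0.057, "y": 0.0015, "z": 0.03, "twist": 1.5}, {"x": 0.057, "y": 0.0015, "z": 0.03, "twist": 1.5}, {"x": 0.057, "y": 0.0015, "z": 0.03, "twist": 1.5}, {"x": 0.057, "y": 0.0015, "z": 0.03, "twist": 1.5}, {"x": 0.057, "y": 0.0015, "z": 0.03, "twist": 1.5}, {"x": 0.057, "y": 0.0015, "z": 0.03, "twist": 1.5}]}}

```text
time: 11.7
tool_pos: [483.8, 29.2, 121.7]
tcp_rot: [3.141, -0.001, 0.198]
contact_force: [0.3, 0.1, 0.7]
grip_width: 91.4
finger_force: 0.0
```

```bash
python3 -c "
from h import *
go([483.6,29.5,53],11.2)"
```

```text
now [483.77  29.24 121.7 ] yaw 11.34 F [0.29 0.14 0.7 ] t 11.7
shift m [-0.0002 -0.0003  0.0687] twist 0.14
```

>>> {"name": "play_rows", "arguments": {"commands": [{"x": 0, "y": 0, "z": 0.015, "twist": 0}, {"x": 0, "y": 0, "z": 0.03, "twist": 0}, {"x": 0, "y": 0, "z": 0.045, "twist": 0}, {"x": 0, "y": 0, "z": 0.06, "twist": 0}, {"x": 0, "y": 0, "z": 0.068, "twist": 0}, {"x": 0, "y": 0, "z": 0.068, "twist": 0}, {"x": 0, "y": 0, "z": 0.068, "twist": 0}, {"x": 0, "y": 0, "z": 0.068, "twist": 0}]}}

```text
time: 12.5
tool_pos: [484.2, 29.3, 53.8]
tcp_rot: [3.141, -0.001, 0.198]
contact_force: [0.5, -0.4, -0.4]
grip_width: 91.8
finger_force: 0.0
```

```bash
python3 - <<'E'
from h import *
go([483.6,29.5,53],11.2)
s=save('side','s7'); t=save('top','t7')
cv2.imwrite('pics/s7c.png',np.hstack([cv2.resize(s['pixels'][150:270,240:400],None,fx=2.5,fy=2.5),cv2.resize(t['pixels'][140:260,240:400],None,fx=2.5,fy=2.5)])[:,:,::-1])
E
```

```text
now [484.17  29.28  53.75] yaw 11.32 F [ 0.45 -0.37 -0.41] t 12.5
shift m [-0.0005 -0.0003  0.0008] twist 0.12
```

View pics/s7c.png

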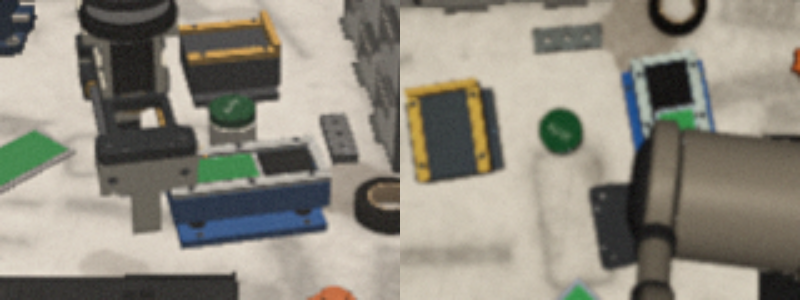

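The near finger straddles the overhang and stands clear of the pocket front, so I'm closing.

>>> {"name": "play_rows", "arguments": {"commands": [{"x": 0, "y": 0, "z": 0.0005, "twist": 0}, {"x": 0, "y": 0, "z": 0.0005, "twist": 0}, {"x": 0, "y": 0, "z": 0.0005, "twist": 0}, {"x": 0, "y": 0, "z": 0.0005, "twist": 0}, {"x": 0, "y": 0, "z": 0.0005, "twist": 0}, {"x": 0, "y": 0, "z": 0.0005, "twist": 0}, {"x": 0, "y": 0, "z": 0.0005, "twist": 0}, {"x": 0, "y": 0, "z": 0.0005, "twist": 0}], "jaw": 1}}

```text
time: 13.4
tool_pos: [483.8, 29.1, 52.5]
tcp_rot: [3.141, -0.0, 0.198]
contact_force: [0.5, -1.1, -0.0]
grip_width: 39.2
finger_force: 30.0
```

>>> {"name": "play_rows", "arguments": {"commands": [{"x": 0, "y": 0, "z": 0, "twist": 0}, {"x": 0, "y": 0, "z": 0, "twist": 0}, {"x": 0, "y": 0, "z": 0, "twist": 0}, {"x": 0, "y": 0, "z": 0, "twist": 0}, {"x": 0, "y": 0, "z": 0, "twist": 0}, {"x": 0, "y": 0, "z": 0, "twist": 0}, {"x": 0, "y": 0, "z": 0, "twist": 0}, {"x": 0, "y": 0, "z": 0, "twist": 0}]}}

```text
time: 14.2
tool_pos: [483.7, 29.3, 52.5]
tcp_rot: [3.141, -0.0, 0.198]
contact_force: [1.5, -2.1, -0.5]
grip_width: 38.8
finger_force: 30.0
```

Gripped. Now a slow lift.

>>> {"name": "play_rows", "arguments": {"commands": [{"x": 0, "y": 0, "z": -0.002, "twist": 0}, {"x": 0, "y": 0, "z": -0.005, "twist": 0}, {"x": 0, "y": 0, "z": -0.01, "twist": 0}, {"x": 0, "y": 0, "z": -0.018, "twist": 0}, {"x": 0, "y": 0, "z": -0.028, "twist": 0}, {"x": 0, "y": 0, "z": -0.038, "twist": 0}, {"x": 0, "y": 0, "z": -0.045, "twist": 0}, {"x": 0, "y": 0, "z": -0.05, "twist": 0}]}}

```text
time: 15.0
tool_pos: [483.9, 29.4, 103.5]
tcp_rot: [3.141, -0.001, 0.198]
contact_force: [-0.3, 0.4, -2.0]
grip_width: 38.6
finger_force: 30.0
```

```bash
python3 - <<'E'
from h import *
s=save('side','s8'); t=save('top','t8')
cv2.imwrite('pics/s8c.png',np.hstack([cv2.resize(s['pixels'][130:250,240:400],None,fx=2.5,fy=2.5),cv2.resize(t['pixels'][140:260,240:400],None,fx=2.5,fy=2.5)])[:,:,::-1])
# target: shim origin fixture (-30,0), gripped at shim x=-44
o=np.array([556.7,267.1]); a=np.radians(10.6); u=np.array([np.cos(a),np.sin(a)])
p=o+u*(-35-44)
print(p); go([p[0],p[1],102],10.6)
E
```

```text
[479.04810742 252.5678433 ]
now [484.03  29.35 103.33] yaw 11.32 F [ 0.02  0.71 -1.9 ] t 15.1
shift m [ 0.0389 -0.2199  0.0013] twist 0.72
```

View pics/s8c.png

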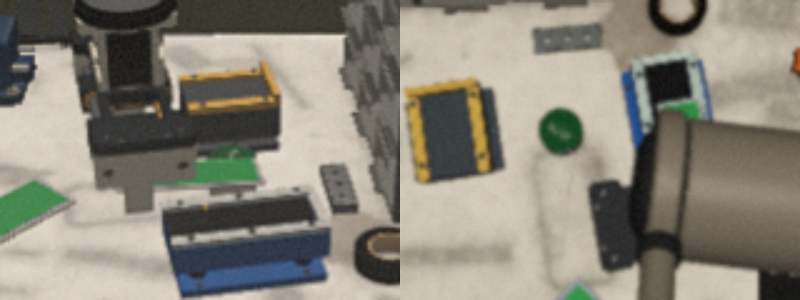

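The shim is held about level, clear of the pocket. Carrying it over now.

>>> {"name": "play_rows", "arguments": {"commands": [{"x": 0.0, "y": -0.015, "z": -0.002, "twist": 0}, {"x": 0.005, "y": -0.045, "z": -0.004, "twist": 0}, {"x": 0.01, "y": -0.08, "z": -0.004, "twist": 0.2}, {"x": 0.016, "y": -0.115, "z": -0.004, "twist": 0.4}, {"x": 0.023, "y": -0.15, "z": -0.004, "twist": 0.6}, {"x": 0.03, "y": -0.185, "z": -0.004, "twist": 0.7}, {"x": 0.036, "y": -0.21, "z": -0.004, "twist": 0.7}, {"x": 0.039, "y": -0.22, "z": -0.004, "twist": 0.7}]}}

```text
time: 15.9
tool_pos: [478.2, 254.8, 106.0]
tcp_rot: [-3.141, 0.0, 0.188]
contact_force: [-0.3, -0.8, -1.3]
grip_width: 38.8
finger_force: 30.0
```

```bash
python3 - <<'E'
from h import *
s=save('side','s9'); t=save('top','t9')
cv2.imwrite('pics/s9c.png',np.hstack([cv2.resize(s['pixels'][120:220,260:360],None,fx=4,fy=4),cv2.resize(t['pixels'][150:250,220:320],None,fx=4,fy=4)])[:,:,::-1])
go([479,252.6,102],10.6)
z=bot.get_obs()['tool_pos'][2]-4
for n,c,b in(('t',t,(235,165,285,240)),('s',s,(290,130,365,210))):
  for k in('green','brass'):
    m=mask(c,k,b); n2,l,st,ce=cv2.connectedComponentsWithStats(m)
    for i in range(1,n2):
      if st[i,4]>25: print(n,k,st[i],rect(c,np.uint8(l==i),z if k=='green' else 51))
E
```

```text
now [478.43 253.55 106.01] yaw 10.73 F [ 0.7  -0.59 -0.64] t 16.0
shift m [0.0004 0.001  0.004 ] twist 0.13
t brass [242 172  34  31 261] (array([579.07865698, 254.42671036]), ((581.4212646484375, 255.9634552001953), (102.2099380493164, 52.89491653442383), 54.742462158203125), 261)
s green [305 145  34   6 142] (array([538.84303809, 255.88854038]), ((536.6331787109375, 257.3287048339844), (77.58920288085938, 25.37114143371582), 4.832571983337402), 142)
s brass [312 155  40  21 304] (array([566.59799751, 258.02865301]), ((560.5429077148438, 264.547119140625), (91.78018951416016, 90.52822875976562), 9.982765197753906), 304)
```

View pics/s9c.png

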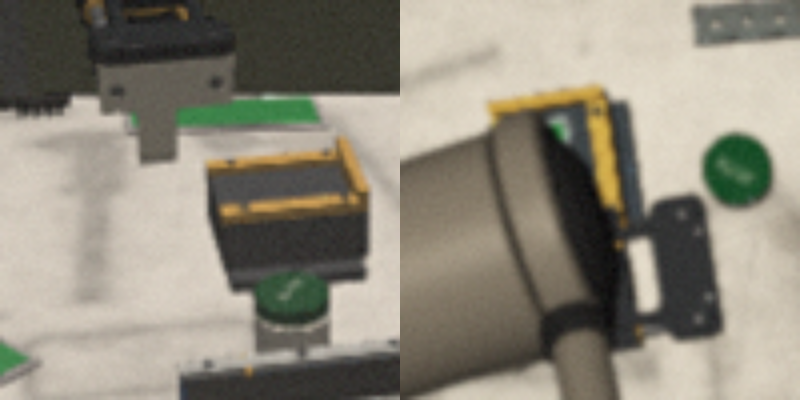

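The side view suggests the held shim droops at its far end. I'll work out the pitch from its near lower edge.

```bash
cat > p.py <<'E'
from h import *
def pitch(f,box):
    s=load(f) if isinstance(f,str) else f; o=bot.get_obs(); a=o['tcp_rot'][2]; u=np.array([np.cos(a),np.sin(a),0]); v=np.array([-u[1],u[0],0])
    m=mask(s,'green',box); x0=o['tool_pos']; out=[]
    for col in range(box[0],box[2]):
        r=np.flatnonzero(m[:,col])
        if len(r)<3: continue
        for off,row in((-17,r.max()+.5),(17,r.min()-.5)):
            e,d=ray(s,col,row); k=(v@(x0-e)+off)/(v@d); P=e+k*d
            out.append((off,col,u@(P-x0),P[2]))
    out=np.array(out)
    for off in(-17,17):
        q=out[out[:,0]==off]; 
        print(off,'x range',q[:,2].min(),q[:,2].max()); 
        h=(q[:,2]>20)&(q[:,2]<95); p=np.polyfit(q[h,2],q[h,3],1); print(' slope',p[0],'z at grip',p[1],'tcp z',x0[2],len(q[h]), 'z@95',np.polyval(p,95))
if __name__=='__main__': pitch('s9',(290,130,365,165))
E
python3 p.py
python3 - <<'E'
from h import *
s=load('s9'); m=mask(s,'green',(290,130,365,165))
for c in range(304,342,3):
  r=np.flatnonzero(m[:,c]); print(c,(r.min(),r.max()) if len(r) else None,end=' ')
E
```

```text
-17 x range 17.747107953778116 94.09045205236491
 slope -0.05864606209288747 z at grip 103.79218005441687 tcp z 106.01393249162541 32 z@95 98.22080415559256
17 x range 22.221909788050148 100.75734152544
 slope 0.00914783000832972 z at grip 94.39773555026639 tcp z 106.01393249162541 30 z@95 95.26677940105772
304 None 307 (np.int64(147), np.int64(150)) 310 (np.int64(147), np.int64(150)) 313 (np.int64(147), np.int64(150)) 316 (np.int64(147), np.int64(149)) 319 (np.int64(146), np.int64(149)) 322 (np.int64(145), np.int64(149)) 325 (np.int64(146), np.int64(149)) 328 (np.int64(146), np.int64(149)) 331 (np.int64(145), np.int64(149)) 334 (np.int64(145), np.int64(149)) 337 (np.int64(146), np.int64(149)) 340 None
```

```bash
python3 - <<'E'
from h import *
t=load('t9'); h=cv2.cvtColor(t['pixels'],cv2.COLOR_RGB2HSV)
m=cv2.inRange(h,(45,70,40),(85,255,255)); ys,xs=np.nonzero(m[172:200,245:275]); ys+=172;xs+=245
p0=np.array([478.43,253.55]); a=np.radians(10.73); u=np.array([np.cos(a),np.sin(a)]); v=np.array([-u[1],u[0]])
Q=[]
for x,y in zip(xs,ys): d=onz(t,x,y,100)[:2]-p0; Q.append((x,y,round(u@d,1),round(v@d,1)))
Q=np.array(Q); print(len(Q),Q[:,2].max(),Q[:,3].min()); print(Q[:12])
# tip check of robot/cam: fixture line
g=t['pixels'][176:190,250:268].astype(int); print((g[:,:,1]-g[:,:,0]))
E
```

```text
11 97.6 -14.7
[[258.  181.   97.6 -10.2]
 [259.  181.   97.3 -12.5]
 [260.  181.   96.9 -14.7]
 [258.  182.   95.4  -9.9]
 [259.  182.   95.  -12.1]
 [260.  182.   94.6 -14.4]
 [258.  183.   93.1  -9.6]
 [259.  183.   92.7 -11.8]
 [260.  183.   92.4 -14.1]
 [259.  184.   90.5 -11.5]
 [260.  184.   90.1 -13.7]]
[[-34 -33 -34 -37 -32 -36 -33 -24 -22 -16 -17 -19 -12  -8  -4  -5 -19 -26]
 [-25 -22 -17 -15 -17 -19 -10  -8  -2   3   4   2   7   4   5   0 -11 -22]
 [ -9  -9  -5  -5  -7  -2   4   2   4   6   5   7   6   8   6   4  -9 -20]
 [ -7  -7  -9  -5  -6   1   2   4   7  10   7   6   3   3   8   5  -9 -28]
 [-10  -7  -6  -7  -7  -2   1  12  22  25  18   6   2   6   7   8  -7 -29]
 [-10  -8  -6  -6  -3  -3   1  18  47  64  42  14   5   5   9   7  -5 -23]
 [ -9 -13  -8 -10  -6  -3  -1  10  44  72  53  23   8   2   8   7  -1 -22]
 [-10 -10  -7  -7  -3   0  -5   4  22  56  54  27  14   4   3   4   1 -17]
 [-12 -10  -7  -9  -4  -6  -6   4   9  36  39  25   9   6   6   8   5 -15]
 [-13 -11  -7  -8  -8  -3   0  -3  -2  11  17  12   1   3   2  10   3 -10]
 [-11 -12 -14 -11  -5  -5  -4   0   1  -4   1   2   1   5   7   8   7 -10]
 [-10 -10 -10 -11  -8  -4  -1  -1  -2   2   2   0   1   5   3   8   7  -4]
 [-13 -12  -8  -9 -10  -2  -4  -1  -4  -2   3  -4  -2  -1   3   5   8   0]
 [-10 -13  -8 -10 -10  -5  -2   2  -3  -2  -5  -1   1   0   2   4   4   2]]
```

```bash
python3 - <<'E'
from h import *
go([486.5,253,64],10.6)
E
```

```text
now [478.43 253.55 106.01] yaw 10.73 F [ 0.7  -0.59 -0.64] t 16.0
shift m [0.0078 0.002  0.042 ] twist 0.13
```

>>> {"name": "play_rows", "arguments": {"commands": [{"x": 0.002, "y": 0.0, "z": 0.005, "twist": 0.1}, {"x": 0.004, "y": 0.001, "z": 0.015, "twist": 0.1}, {"x": 0.006, "y": 0.001, "z": 0.025, "twist": 0.1}, {"x": 0.007, "y": 0.001, "z": 0.034, "twist": 0.1}, {"x": 0.007, "y": 0.001, "z": 0.039, "twist": 0.1}, {"x": 0.007, "y": 0.001, "z": 0.042, "twist": 0.1}, {"x": 0.007, "y": 0.001, "z": 0.042, "twist": 0.1}, {"x": 0.007, "y": 0.001, "z": 0.042, "twist": 0.1}]}}

```text
time: 16.8
tool_pos: [485.9, 253.1, 64.7]
tcp_rot: [3.142, -0.0, 0.184]
contact_force: [-0.3, 0.5, -1.2]
grip_width: 38.7
finger_force: 30.0
```

```bash
python3 - <<'E'
from h import *
import p
s=save('side','s10'); t=save('top','t10'); go([486.5,253,64],10.6)
g=t['pixels'].astype(int)
print('G-R top'); print((g[172:190,250:276,1]-g[172:190,250:276,0]))
p.pitch('s10',(295,140,365,185))
m=mask(s,'green',(295,140,365,185)); b=mask(s,'brass',(295,140,365,195))
for c in range(304,356,3):
  print(c,[ (int(r.min()),int(r.max())) for r in [np.flatnonzero(m[:,c])] if len(r)],[int(r) for r in np.flatnonzero(b[:,c])])
E
```

```text
now [485.97 253.17  64.89] yaw 10.53 F [ 0.11 -0.14 -1.09] t 16.9
shift m [0.0005 0.0003 0.0009] twist -0.07
G-R top
[[ -8  -9  -8  -9  -9 -13 -16 -17 -16 -15 -21 -26 -28 -28 -32 -32 -32 -35
  -39 -35 -24  -9  -8  -8  -5  -8]
 [-14 -13 -16 -20 -22 -24 -27 -30 -35 -32 -35 -36 -37 -38 -37 -38 -37 -38
  -35 -37 -29 -12  -9  -7 -10  -7]
 [-24 -25 -31 -33 -38 -36 -37 -36 -38 -35 -42 -40 -41 -37 -33 -34 -35 -39
  -40 -38 -32 -20  -9  -8  -7  -7]
 [-35 -38 -37 -42 -38 -40 -38 -40 -34 -34 -35 -37 -33 -27 -21 -20 -26 -33
  -34 -33 -35 -26  -5  -7  -6  -2]
 [-39 -37 -36 -34 -36 -36 -28 -26 -24 -13 -17 -16 -14  -7  -1  -4 -21 -29
  -27 -26 -32 -27  -9   6   3   2]
 [-27 -24 -28 -20 -19 -16 -16  -9  -8  -6  -2   0   4   4   5  -1 -13 -23
  -22 -17 -27 -27 -13   2   8   6]
 [-11 -12 -11  -7  -6  -7  -8  -5  -4  -7  -3   1   1   8   5   6  -7 -24
  -21 -21 -28 -27 -10   4   9   9]
 [ -1  -6  -9  -4 -10 -10 -11  -8 -12  -7  -4   0   8  10  15   6  -7 -28
  -32 -29 -37 -32 -20  -1   6   7]
 [  3  -4  -9 -10  -9  -8 -10 -10  -9  -3  -6  -4   7  16  16   6 -10 -28
  -34 -36 -39 -36 -21  -4   6   6]
 [
[... 1273 characters left out ...]
2.75733961155384
304 [] []
307 [] []
310 [(165, 166)] [140, 141]
313 [(164, 165)] []
316 [(164, 165)] [171, 172, 173, 174]
319 [(164, 165)] [171, 172, 173, 174, 175]
322 [(162, 165)] [171, 172, 173, 174, 175]
325 [(161, 165)] [159, 170, 171, 172, 173, 174]
328 [(161, 165)] [159, 170, 171, 172, 173, 174]
331 [(161, 165)] [159, 170, 171, 172, 173, 174]
334 [(161, 165)] [158, 159, 170, 171, 172, 173]
337 [(161, 165)] [158, 159, 169, 170, 171, 172]
340 [(161, 165)] [158, 159, 169, 170, 171, 172, 173]
343 [] [158, 159, 169, 170, 171, 172]
346 [] [155, 156, 157, 158, 159, 160, 161, 162, 163, 169, 170, 171, 172]
349 [] [161, 162, 163, 164, 165, 166, 167, 168, 169, 170, 171, 172]
352 [] []
355 [] []
```

```bash
python3 - <<'E'
from h import *
a=load('t10')['pixels'].astype(int); b=load('top0')['pixels'].astype(int)
print('gray now'); print(a[172:186,256:276].sum(2)//3); print('diff'); print((a-b)[172:186,256:276].sum(2)//3)
c=load('s10')['pixels'].astype(int); d=load('side0')['pixels'].astype(int)
print('side gray cols 338-352 rows 155-172'); print(c[155:173,334:352].sum(2)//3); print('diff'); print((c-d)[155:173,334:352].sum(2)//3)
E
```

```text
gray now
[[194 198 191 180 160 163 167 169 158 164 157 149 149 143 142 172 200 214
  217 213]
 [166 169 157 155 149 144 147 145 149 141 146 145 140 127 105 121 181 210
  211 211]
 [145 146 142 148 143 141 135 131 128 131 134 129 121 118 105 101 150 185
  194 192]
 [130 127 125 121 119 110 103  84  77  75  97 122 124 134 137 107 100 119
  130 126]
 [ 96  86  82  72  71  73  70  63  60  61  93 122 125 123 131  99  61  69
   79  72]
 [ 73  73  66  58  52  58  65  68  73  68  82 106 103  91 116  97  52  49
   70  65]
 [ 76  84  81  65  55  56  73  93 104  86  81 109 108 102 114  95  57  51
   66  67]
 [ 91  93  84  72  49  48  80 121 135 113  91 124 141 132 133 107  58  52
   68  71]
 [ 94  96  85  78  52  39  53  86 118 113  99 135 156 153 149 125  81  49
   58  71]
 [102 102  92  78  61  43  27  47  91 111 111 136 150 151 151 137  96  51
   54  66]
 [ 99 102  96  92  62  46  23  22  72 109 115 121 144 154 155 147 106  54
   57  65]
 [104 104 103  90  69  45  28  17  54  95  96 104 135 151 150 154 107  54
   54  64]
 [106 107 111  93  78  50  31  24  27  47  54  77 124 148 152 149 105  
[... 3338 characters left out ...]
 -1  -1  -2  -1   3   0]
 [ 15  16  12   9  11   9  14  15  42  70  43  -2  -5   1   0   4   2   1]
 [ 11   3  17  14  19  19  10   7  28  67  67   8  -2   5   0  -2   1  -2]
 [ 39  36  41  42  44  36  34  27  30  53  52  11  -5   1   3   2  -1  -2]
 [ 67  59  60  50  38  44  34  29  33  24  21   1  -5   2  -1   2   7  -3]
 [ -2   3  -4   2  -1   1   0  -3  -5  -2  -5   2  -6   1  -5   5  -7  -4]
 [  2  -4   1   3  -3 -10   3  -5   4   4   1  -4  -3  -1   5  -7  -4  -4]
 [  6   0   6   1   0   0   4   6   2   4  -1   5  -1   1   3   3  -1  -2]
 [  0   1  -1  -3  -1   2   1  -4  -2   1   0   0  -3   6   0  -3  -1   1]
 [ -3  -2  -3 -11  -1   9   4  -3   7  -5   1   0   2  -5   2   2   1   3]]
```

```bash
python3 - <<'E'
from h import *
t=load('t10'); a=np.radians(10.6); u=np.array([np.cos(a),np.sin(a)]); v=np.array([-u[1],u[0]])
A=onz(t,264,174.8,59)[:2];B=onz(t,264,177.9,54)[:2]; print('gap to stop',u@(A-B))
C=onz(t,266.5,182,53)[:2];D=onz(t,266.7,182,51)[:2]; print('right clearance',v@(C-D))
s=load('s10')
E1=onz(s,338,159.6,54)[:2];F=onz(s,338,159.8,51)[:2]; print('left clr',v@(F-E1))
A=onz(s,344.6,166,52)[:2]; print('shim far end x from tcp',u@(A-np.array([485.97,253.17])))
E
```

```text
gap to stop 6.5266942866336315
right clearance 0.2337848049138671
left clr 4.5484902353184005
shim far end x from tcp 105.15710527962256
```

>>> {"name": "play_rows", "arguments": {"commands": [{"x": 0, "y": -0.002, "z": 0, "twist": 0}, {"x": 0, "y": -0.003, "z": 0, "twist": 0}, {"x": 0, "y": -0.003, "z": 0.002, "twist": 0}, {"x": 0, "y": -0.003, "z": 0.004, "twist": 0}, {"x": 0, "y": -0.003, "z": 0.006, "twist": 0}, {"x": 0, "y": -0.003, "z": 0.007, "twist": 0}, {"x": 0, "y": -0.003, "z": 0.008, "twist": 0}, {"x": 0, "y": -0.003, "z": 0.008, "twist": 0}]}}

```text
time: 17.7
tool_pos: [485.3, 255.9, 56.4]
tcp_rot: [3.141, -0.0, 0.184]
contact_force: [0.4, -0.1, -1.2]
grip_width: 38.9
finger_force: 30.0
```

```bash
python3 - <<'E'
from h import *
import p
s=save('side','s11'); t=save('top','t11'); go([486.5,253,52.5],10.6)
a=t['pixels'].astype(int); b=load('top0')['pixels'].astype(int)
print('diff top'); print((a-b)[174:186,256:272].sum(2)//3-10)
c=s['pixels'].astype(int); d=load('side0')['pixels'].astype(int)
print('side diff'); print((c-d)[155:175,330:352].sum(2)//3)
E
```

```text
now [485.29 255.97  56.55] yaw 10.52 F [-0.47 -0.48  0.29] t 17.8
shift m [0.0006 0.0031 0.0041] twist -0.08
diff top
[[  0   5   1   2  -1   0   3  -1   6   6   1  -3  -4  -3  -5   2]
 [  6  -2  -1  -1   0   0   3  -9  -5  -3   6   2  -5  -3   0   2]
 [ -3  -1  -1   2  -5   2  -2  -5  -3  -9  -5  -2   3   2   0  -4]
 [ -4 -12 -13  -8  -6  -9  -1  -3  -2  -4  -5  -8  -2   4   0   1]
 [  2  -1  -8 -13 -16   0  17  22  12   5   0  -7   3   2   0   2]
 [  7   2  -4 -26 -12  16  45  59  40  13   1  -5  -1  -1  -3   2]
 [ 19  11   3 -21 -18  15  53  75  58  32   4  -1  -2   5   1  -2]
 [ 22  12  11 -22 -25 -20   4  38  66  36   0  -1   0  -1  -1  -4]
 [ 27  24   8 -18 -38 -50 -35  26  66  55  14  -3   4   5  -4   7]
 [ 30  29  13 -14 -33 -45 -46  -2  50  42   8   2   8   0   1   4]
 [ 33  32  16  -5 -33 -47 -61 -32  11   9  -7   2   0   4  -1   2]
 [ 38  34  17   8 -20 -37 -57 -50 -38 -31 -23 -10   1   4   1  -5]]
side diff
[[  6  -1  -3  -1   1   5   2  -2   3   1   4   6  -2   1   3  -3   3   1
   -1  -4   5   5]
 [ -3  -1  -5  -5  -4   1   6   3  -1   2   3  -4  -1  -2  -3  -4   3   8

[... 993 characters left out ...]
4  27  52  80  66   8  -1   3
   -4   1   3   1]
 [ 41  34  31  31  27  26  21  15  22  30  27  29  43  54  44   7  -8   2
   -7   0  -1  -4]
 [ 45  30  28  23  15   6  12   6   1  -2  -2  -5   2   3   3   0   1   4
    5  -5   0  -4]
 [  3  -3  -4   2   1   6   7   1   4   1  -5   4   2   1  -4   4  -2  -4
    0   3  -1  -6]
 [ -1   1  -2   2  -1  -1  -1  -2   3  -2   0  -1   3  -5   2   2  -1   1
    3  -5   1   4]
 [ -4   1  -4   3   1  -2  -2   0  -1   6   2   0   4   2  -6   0   1  -4
    4  -2   0   2]
 [  2   1  -3  -1  -2   8   0  -3  -3   1  -4  -3  -5   0   1  -2  -4   0
   -2   4   2   3]
 [  2   0   0  -8   3  -1  -2   0   6   1  -2  -1   0  -7   2   1   2  -2
    2  -4  -1   0]]
```

>>> {"name": "play_rows", "arguments": {"commands": [{"x": 0, "y": -0.001, "z": 0.0, "twist": 0}, {"x": 0, "y": -0.001, "z": 0.0005, "twist": 0}, {"x": 0, "y": -0.001, "z": 0.001, "twist": 0}, {"x": 0, "y": -0.001, "z": 0.0015, "twist": 0}, {"x": 0, "y": -0.001, "z": 0.002, "twist": 0}, {"x": 0, "y": -0.001, "z": 0.0025, "twist": 0}, {"x": 0, "y": -0.001, "z": 0.003, "twist": 0}, {"x": 0, "y": -0.001, "z": 0.003, "twist": 0}]}}

```text
time: 18.6
tool_pos: [485.1, 257.0, 53.5]
tcp_rot: [3.142, -0.0, 0.184]
contact_force: [-0.4, -0.1, 1.0]
grip_width: 38.8
finger_force: 30.0
```

>>> {"name": "play_rows", "arguments": {"commands": [{"x": 0, "y": 0, "z": 0.0002, "twist": 0}, {"x": 0, "y": 0, "z": 0.0004, "twist": 0}, {"x": 0, "y": 0, "z": 0.0006, "twist": 0}, {"x": 0, "y": 0, "z": 0.0008, "twist": 0}, {"x": 0, "y": 0, "z": 0.0008, "twist": 0}, {"x": 0, "y": 0, "z": 0.0008, "twist": 0}, {"x": 0, "y": 0, "z": 0.0008, "twist": 0}, {"x": 0, "y": 0, "z": 0.0008, "twist": 0}]}}

```text
time: 19.4
tool_pos: [485.1, 256.9, 52.7]
tcp_rot: [3.142, -0.0, 0.184]
contact_force: [0.5, 0.6, 0.4]
grip_width: 38.7
finger_force: 30.0
```

```bash
python3 - <<'E'
from h import *
s=save('side','s12'); t=save('top','t12'); go([486.5,253,52.5],10.6)
a=t['pixels'].astype(int); b=load('top0')['pixels'].astype(int)
print('diff top'); print((a-b)[174:184,258:270].sum(2)//3-10)
c=s['pixels'].astype(int); d=load('side0')['pixels'].astype(int)
print('side diff'); print((c-d)[158:174,312:350:2].sum(2)//3)
E
```

```text
now [485.07 256.94  52.7 ] yaw 10.52 F [-0.24  0.01  0.49] t 19.5
shift m [0.0007 0.0041 0.0002] twist -0.08
diff top
[[  2   0  -4  -4   0   4   1   0   6  -3  -7   2]
 [  0  -2   0  -1   0  -4  -2  -8   2   8   1  -4]
 [ -3  -3  -5   0  -7   1  -1  -7  -6   0   2   1]
 [-11  -1  -4  -8  -1  -2  -3  -1  -3  -7  -1   1]
 [ -9 -15  -8   5  14  27  18   1   0   0   8  -4]
 [ -5 -18  -1  35  55  70  44   6  -6  -2  -2  -4]
 [-13 -21   1  45  78  88  55   7   0   1  -2   4]
 [ -1 -23 -25  -2  40  69  59   2  -2   0   2   0]
 [  0 -22 -45 -42  -4  49  46  17  -1  -2   1   5]
 [  2 -24 -40 -51 -33  20  28  13  -2   6   7   0]]
side diff
[[-91 -81 -78 -82 -94 -21  -3  -2   4   2  -4  -5  -2   3   2  -5  -1   0
   10]
 [-95 -87 -75 -67 -68   0   3  -1  -2   2   1   0  -1  -1   1  -4   2   2
    1]
 [-72 -64 -33 -17 -50  -3  -1  -6  -3  -2  -3   3   0  -2  14  16   2   0
   -5]
 [-43 -40 -69 -38 -29   2   3   6  12   8  18  13   6  13  39  30  -1  -2
    3]
 [  5  16 -18  -2  17  19  17  30  17  21  11   8  14  14  33  49  -3   2
   -2]
 [ 23  18  11   4  19  11  12  16  13  14  10  10  15   7  25  53  -5  -5
   -3]
 [ 17   7  17  14  17  11  10  12   8  18  14  15  12  19  17  51  -4  -5
    1]
 [ 36   8  14  13  19   5   7   7   7   7   8   9  10  13  -1  59   9   2
    2]
 [ 27  14  16   9  14  16  12   4  10  11  10   6  13   7  18  45  40  -2
   -1]
 [ 32  12  12   8  18  10   5  13  18  15  18  19  22  14  41  47  55  -5
    1]
 [ 33  10  13  19  19  17  24  17  26  48  43  32  23  21  44  55  24  -2
   -4]
 [ 32  20  15  49  46  30  35   9  18  60  42  30  14  -2  -1   2   3  -2
    4]
 [ 53  29  23  45  65  39  18   7  -4  -1  -2   5   1   2   1   0  -1  -2
    1]
 [ 47  23   3  -4  -2   2   3   0  -5   2   2  -5   1   3  -2  -4   0   4
    3]
 [  1  -2  -3  -2  -5   1  -4  -5   8  -3  -5   3  -5  -3   5   7  -5   1
   -6]
 [ -1  -2  -6  -2  -2  -2   3   0   6   3  -5  -4  -5   0  -1  -5  -2  -2
   -1]]
```

>>> {"name": "play_rows", "arguments": {"commands": [{"x": 0.001, "y": 0, "z": 0, "twist": 0}, {"x": 0.002, "y": 0, "z": 0, "twist": 0}, {"x": 0.003, "y": 0, "z": 0, "twist": 0}, {"x": 0.004, "y": 0, "z": 0, "twist": 0}, {"x": 0.0045, "y": 0, "z": 0, "twist": 0}, {"x": 0.005, "y": 0, "z": 0, "twist": 0}, {"x": 0.005, "y": 0, "z": 0, "twist": 0}, {"x": 0.005, "y": 0, "z": 0, "twist": 0}]}}

```text
time: 20.3
tool_pos: [490.1, 257.9, 52.7]
tcp_rot: [3.142, -0.0, 0.184]
contact_force: [-0.7, -0.6, 2.3]
grip_width: 38.8
finger_force: 30.0
```

>>> {"name": "play_rows", "arguments": {"commands": [{"x": 0.0003, "y": 0, "z": 0, "twist": 0}, {"x": 0.0006, "y": 0, "z": 0, "twist": 0}, {"x": 0.0009, "y": 0, "z": 0, "twist": 0}, {"x": 0.001, "y": 0, "z": 0, "twist": 0}, {"x": 0.001, "y": 0, "z": 0, "twist": 0}, {"x": 0.001, "y": 0, "z": 0, "twist": 0}, {"x": 0.001, "y": 0, "z": 0, "twist": 0}, {"x": 0.001, "y": 0, "z": 0, "twist": 0}]}}

```text
time: 21.1
tool_pos: [490.9, 258.0, 52.7]
tcp_rot: [3.142, 0.0, 0.184]
contact_force: [-1.7, -0.4, 2.4]
grip_width: 38.6
finger_force: 30.0
```

>>> {"name": "play_rows", "arguments": {"commands": [{"x": 0.0003, "y": 0, "z": 0, "twist": 0}, {"x": 0.0006, "y": 0, "z": 0, "twist": 0}, {"x": 0.0009, "y": 0, "z": 0, "twist": 0}, {"x": 0.001, "y": 0, "z": 0, "twist": 0}, {"x": 0.001, "y": 0, "z": 0, "twist": 0}, {"x": 0.001, "y": 0, "z": 0, "twist": 0}, {"x": 0.001, "y": 0, "z": 0, "twist": 0}, {"x": 0.001, "y": 0, "z": 0, "twist": 0}]}}

```text
time: 21.9
tool_pos: [491.8, 258.2, 52.7]
tcp_rot: [3.141, 0.0, 0.184]
contact_force: [-2.1, -0.5, 1.9]
grip_width: 39.2
finger_force: 30.0
```

>>> {"name": "play_rows", "arguments": {"commands": [{"x": 0.0003, "y": 0, "z": 0, "twist": 0}, {"x": 0.0006, "y": 0, "z": 0, "twist": 0}, {"x": 0.0008, "y": 0, "z": 0, "twist": 0}, {"x": 0.0008, "y": 0, "z": 0, "twist": 0}, {"x": 0.0008, "y": 0, "z": 0, "twist": 0}, {"x": 0.0008, "y": 0, "z": 0, "twist": 0}, {"x": 0.0008, "y": 0, "z": 0, "twist": 0}, {"x": 0.0008, "y": 0, "z": 0, "twist": 0}]}}

```text
time: 22.7
tool_pos: [491.9, 258.2, 52.6]
tcp_rot: [3.141, 0.002, 0.184]
contact_force: [-5.8, -1.2, 5.2]
grip_width: 39.0
finger_force: 30.0
```

```bash
python3 - <<'E'
from h import *
s=save('side','s13'); t=save('top','t13'); go([486.5,253,52.5],10.6)
a=t['pixels'].astype(int); b=load('top0')['pixels'].astype(int)
print('diff top'); print((a-b)[172:184,258:270].sum(2)//3-10)
E
```

```text
now [491.97 258.2   52.58] yaw 10.52 F [-4.89 -1.86  4.8 ] t 22.8
shift m [-0.0063  0.0041  0.0001] twist -0.08
diff top
[[  0   0   6   9   8   8   8   3   5   2  -2   4]
 [-17  -6   0   4   8   3   0   6   4   1   0  -2]
 [-51 -27  -7  -2   1   2   4   8   3  -1  -6  -3]
 [-65 -45 -16  -1  10   0   2  -5   2   1   3   1]
 [-23 -30 -27   2  21  44  19  -4  -2  -1   2   2]
 [ -6 -27 -38  -5  54  68  41   3  -4  -4   1  -2]
 [-10 -32 -54 -33  33  73  51   8  -3  -4   5  -4]
 [ -3 -26 -52 -41   2  52  45   3  -1  -4   3   0]
 [  2 -27 -51 -52 -26  16  13  -3   3   1  -1  -1]
 [ 13 -23 -42 -60 -52 -36 -19 -25 -10   1   1   1]
 [ 11 -11 -41 -49 -53 -44 -50 -31 -15  -5   4   4]
 [ 22  -7 -32 -45 -47 -51 -51 -48 -33 -13   3   2]]
```

The shim has met the stop: motion ended and the force rose to about 5.5 N. I'll back off to relax it, then open.

>>> {"name": "play_rows", "arguments": {"commands": [{"x": -0.0003, "y": 0, "z": 0, "twist": 0}, {"x": -0.0005, "y": 0, "z": -0.0001, "twist": 0}, {"x": -0.0005, "y": 0, "z": -0.0002, "twist": 0}, {"x": -0.0005, "y": 0, "z": -0.0002, "twist": 0}, {"x": -0.0005, "y": 0, "z": -0.0002, "twist": 0}, {"x": -0.0005, "y": 0, "z": -0.0002, "twist": 0}, {"x": -0.0005, "y": 0, "z": -0.0002, "twist": 0}, {"x": -0.0005, "y": 0, "z": -0.0002, "twist": 0}]}}

```text
time: 23.6
tool_pos: [491.9, 258.2, 52.7]
tcp_rot: [3.141, 0.001, 0.184]
contact_force: [-5.1, -0.8, 1.5]
grip_width: 39.0
finger_force: 30.0
```

>>> {"name": "play_rows", "arguments": {"commands": [{"x": 0, "y": 0, "z": 0, "twist": 0}, {"x": 0, "y": 0, "z": 0, "twist": 0}, {"x": 0, "y": 0, "z": 0, "twist": 0}, {"x": 0, "y": 0, "z": 0, "twist": 0}, {"x": 0, "y": 0, "z": 0, "twist": 0}, {"x": 0, "y": 0, "z": 0, "twist": 0}, {"x": 0, "y": 0, "z": 0, "twist": 0}, {"x": 0, "y": 0, "z": 0, "twist": 0}], "jaw": 0}}

```text
time: 24.4
tool_pos: [492.2, 258.3, 52.9]
tcp_rot: [3.142, -0.0, 0.184]
contact_force: [0.2, -0.7, 0.8]
grip_width: 91.5
finger_force: 0.0
```

>>> {"name": "play_rows", "arguments": {"commands": [{"x": 0, "y": 0, "z": -0.01, "twist": 0}, {"x": 0, "y": 0, "z": -0.03, "twist": 0}, {"x": 0, "y": 0, "z": -0.05, "twist": 0}, {"x": 0, "y": 0, "z": -0.08, "twist": 0}, {"x": -0.02, "y": 0, "z": -0.11, "twist": 0}, {"x": -0.05, "y": 0.02, "z": -0.13, "twist": 0}, {"x": -0.08, "y": 0.06, "z": -0.13, "twist": 0}, {"x": -0.1, "y": 0.1, "z": -0.13, "twist": 0}]}}

```text
time: 25.2
tool_pos: [410.6, 141.0, 184.2]
tcp_rot: [3.141, -0.002, 0.186]
contact_force: [0.4, -0.1, 0.7]
grip_width: 91.6
finger_force: 0.0
```

>>> {"name": "play_rows", "arguments": {"commands": [{"x": 0, "y": 0.04, "z": 0, "twist": 0}, {"x": 0, "y": 0.08, "z": 0, "twist": 0}, {"x": 0, "y": 0.12, "z": 0, "twist": 0}, {"x": 0, "y": 0.16, "z": 0, "twist": 0}, {"x": 0, "y": 0.2, "z": 0, "twist": 0}, {"x": 0, "y": 0.24, "z": 0, "twist": 0}, {"x": 0, "y": 0.26, "z": 0, "twist": 0}, {"x": 0, "y": 0.26, "z": 0, "twist": 0}]}}

```text
time: 26.0
tool_pos: [460.1, -116.4, 183.6]
tcp_rot: [3.14, -0.001, 0.18]
contact_force: [-0.6, 0.1, -0.2]
grip_width: 91.7
finger_force: 0.0
```

```bash
python3 - <<'E'
from h import *
s=save('side','s14'); t=save('top','t14'); b=load('top0')
print('top',rect(t,mask(t,'green',(240,160,285,235)),49))
print('side',rect(s,mask(s,'green',(270,150,355,195)),49))
a=np.radians(10.6); u=np.array([np.cos(a),np.sin(a)]); v=np.array([-u[1],u[0]]); o=np.array([556.7,267.1])
for n,c,bx in(('t',t,(240,160,285,235)),('s',s,(270,150,355,195))):
  d=np.array(rect(c,mask(c,'green',bx),49)[1][0])-o; print(n,'in fixture',u@d,v@d)
o=bot.get_obs(); print(o['tool_pos'],o['dq'].round(3),o['contact_force'],o['time'])
E
```

```text
top (array([534.28822832, 266.64240216]), ((534.4561767578125, 266.6948547363281), (108.12738037109375, 30.21522331237793), 10.088142395019531), 564)
side (array([535.86506753, 265.05446737]), ((535.923583984375, 265.081298828125), (107.79326629638672, 27.093259811401367), 10.373629570007324), 234)
t in fixture -21.938767183427377 3.69354972698739
s in fixture -20.79321653744469 1.8375970457603872
[ 459.33738833 -113.72505102  183.21160998] [ 0.028 -0.006  0.016 -0.    -0.    -0.001] [-1.05304978 -1.14041405  0.41299124] 26.1
```

```bash
python3 - <<'E'
from h import *
t=load('t14')['pixels'].astype(int);b=load('top0')['pixels'].astype(int)
for r in(190,198,205):
  print(r,'now',t[r,240:282].sum(1)//3); print('   t0',b[r,240:282].sum(1)//3); print('  G-R',(t[r,240:282,1]-t[r,240:282,0]))
E
```

```text
190 now [183 182 159 114 109 129 134 135 115 114 121  97  84  85  82  85  85  85
  84  86  86  82  82  89 106 100  81  61  79 112 134 135 134  94  42  42
  53  59  70 122 174 189]
   t0 [190 187 165 120 117 134 142 140 111  72  56  60  58  63  63  62  61  60
  61  61  64  63  63  58  61  63  62  62  83 117 135 140 140  97  50  45
  59  63  78 129 175 196]
  G-R [ -6  -8  -9 -10 -29 -35 -38 -34 -26   2  36  77  86  87  86  87  87  88
  88  87  89  89  88  78  44  14   4   2 -14 -29 -33 -37 -35 -27  -8   4
   1   7   7  -7  -7  -9]
198 now [174 177 176 164 127 114 128 137 132 116 122 126 104  85  81  83  82  87
  83  87  86  84  89  88  90 104 120  96  67  69 109 133 138 132  92  47
  46  60  61  62 106 164]
   t0 [179 183 185 169 134 117 130 141 140 112  73  59  58  62  65  61  61  69
  60  61  65  58  61  62  63  66  65  59  56  71 114 133 142 136  95  51
  48  60  65  69 110 169]
  G-R [ -8  -7  -8  -9  -9 -26 -35 -35 -35 -27   3  40  74  87  86  85  89  86
  85  85  88  86  86  87  82  51  21   7   3 -10 -30 -35 -37 -36 -26 -13
   2   6   5   5  -6 -10]
205 now [178 182 189 186 172 127 104  99  96  97 102 123 131 105  88  84  84  85
  87  87  85  83  86  86  82  90 111 122 100  61  71 112 131 135 136  88
  45  46  57  58  63 104]
   t0 [188 189 193 192 179 134 108 113  95 102  91  63  59  60  62  62  61  60
  63  66  60  63  61  63  65  64  61  63  64  56  74 117 138 143 134  96
  51  49  56  64  67 108]
  G-R [ -8  -7  -6  -9  -6  -8 -21 -24 -19 -21 -19   4  38  73  85  86  84  86
  84  86  86  85  87  88  89  80  52  20   8   5 -15 -32 -36 -37 -36 -30
 -12   0   8   1   1  -7]
```

```bash
python3 -c "
from plant import bot
print(bot.close_job())"
```

```text
the job is handed in; nothing more can be done
None
```

The job is handed in but no verdict came back: the shim lies in the dark fixture between the brass fences (about 3 mm left of centre), up against the end stop and released; I saw no sign of a force limit being reached or a bystander being touched.

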